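Open the finish chest by its paddle latch

ROBOT

A 6-joint arm with a two-finger parallel gripper is mounted at the origin on the work surface. World frame = base frame: x ahead of the robot, y to its left, z up, the work surface at z = 0. Lengths are in mm, angles in rad, forces in N, time in s.
With the tool pointing down it reaches from about 325 to 750 mm from the base axis. Payload 7.6 kg.
Tool frame: the origin (TCP) lies between the finger pads; the fingertips stand 8 mm ahead of it and the grasp point (between the pads) lies 11 mm behind it; z points along the fingers, y is the line along which they close (so a half turn about z gives the same grasp; the last joint's range is limited). The gripper opens to 85 mm and grips with 20 to 120 N. Pads are 22 mm wide; open, the fingers measure 114 mm over their backs; the gripper's body (76 mm by 85 mm) begins 54 mm behind the grasp point. The pads swing forward as they close: fully open they stand 13 mm farther back than shut.
Start: joints at [1.119, 0.052, 1.401, -0, 1.689, -0.07], TCP at [195.597, 487.226, 215.723] pointing down, gripper open.
Joint ranges: [-2.9, 2.9], [-0.91, 2.17], [0.12, 2.37], [-1.06, 4.2], [0.26, 2.73], [-2.93, 2.93]. Speed limits (rad/s): [2.57, 2.57, 3.01, 3.14, 3.14, 3.14].

INTERFACE

Orientations are given as a 3x3 rotation matrix whose columns are the frame's x, y, z axes.
In Python, from bench import * gives the robot as it stands. The module is installed in compiled form; this text tells all that it offers.
- The arm moves only by the shell command python3 -m creep 'ROWS' [FORCE]. ROWS is a JSON object of lists of equal length, an entry for each row: "xyz": the shift along the world's x, y, z in m, a list of three; "twist": the turn, a rotation vector about the world's x, y, z in rad, a list of three; "fingers": the opening, from 0 (shut) to 1 (fully open). A call has 1 to 12 rows; each row is the pose to reach, as a shift and turn from the pose commanded when the call began; what a row does not reach only later rows make up. A row lasts 1/8 s, in which the tool goes at most 62.5 mm and 10.7 degrees, less where a joint would pass 70% of its speed; a pose out of reach is approached as far as the arm can. A call with a gripper value outside its range is refused whole. The fingers move at their own pace and stop on an object; FORCE is the grip in N (left out, the last holds). Time passes only in rows, so rows that repeat a pose let the fingers close. It gives the time, the measured TCP pose, the force, the opening and the grip force at its end, in the units of the state.
- observe(): the state, without advancing time (a new reading comes with each control period).
- capture(name): name is "scene" or "top"; returns the picture (480x640x3 uint8, red, green, blue); there is no depth.
- get_calibration(name): a dict with "fx", "fy", "cx", "cy" (pixels), "extrinsics" (4x4, takes a point from camera to world coordinates). Camera axes: x right, y up, looking along -z (the intrinsics and any distortion apply to the point x, -y, -z); pixel columns grow to the right and rows downward; lengths in mm; the calibration is good to about 2 mm. A picture is of the moment at which its call begins. get_calibration takes no time and is no camera call.
- job_done(): hands the job in; it is judged then, once.
The state is a dict: "clock": time; "joint_positions": joint angles; "dq": joint speeds; "tau": joint torques, N m; "eef_pos": TCP position; "tool_rot": TCP orientation; "contact_force": force on the tool from outside, world axes, zero at the start; "moment": the same for the moment, N m; "finger_gap": finger opening in mm; "finger_force": force on a finger pad.
Only numpy, scipy, OpenCV 4.12 (cv2) and the standard library are available. Lean on these libraries where they do the work, as an engineer would, in place of code of your own. Each camera call takes 0.05 s, during which the arm holds its last target. There are 200 camera calls.

TASK

Open the green steel finish chest on the bench: lift its aluminium paddle to withdraw the hidden pawl, then swing the lid up and back until you feel it come to rest on its stay, and leave it standing there, pressed gently on the stay's rubber. Do not force the lid against the pawl or against the stay, and do not disturb the jar, bottle, tools, offcut or the things in the chest.

Things in the scene. Friction and masses are not known exactly. Their poses are not given: they have to be found in the camera images.
- chest: the green steel chest, fixed to the bench, 220 (x) x 260 (y) x 90 mm high without lid; origin at the centre of its underside on the bench; its x axis points from the front (paddle side, facing the robot) to the hinge side, y along the front, z up. Position and yaw differ each time (yaw up to 0.3 rad)
- lid_hinge (a point): point on the lid's hinge line, at the middle of the chest's far rim: 110 mm along chest x from the chest's centre and 90 mm above the bench. The hinge line runs along the chest's y
- lid (a joint): lid angle (rad): 0 shut, grows as the front edge rises and goes back. Plate 228 x 268 x 4 mm, 0.4 to 0.63 kg, top 94 mm above the bench when shut. Stiff hinge: raising it takes about 5 to 9 N at the paddle's lip, and it stays where it is left. The stay stops it somewhere between 0.65 and 1.02 rad; this setting differs each time and cannot be seen with the lid shut, only felt
- paddle (a joint): angle of the paddle relative to the lid (rad): 0 lying level, 0.6 fully lifted at its stop; a spring returns it (2 to 4 N at the lip). The pawl lets go somewhere between 0.3 and 0.5 rad (differs each time), fully lifted always frees it. Further pull on the fully lifted paddle raises the lid
- paddle_pivot (a point): pivot of the paddle, on the middle of the lid near its front: 182 mm from the hinge line towards the front and 12 mm above it (lid shut). Its axis runs along the chest's y; the lip rises as the paddle is lifted
- paddle_lip (a point): centre of the paddle's lip, a round aluminium bar, 12 mm diameter, 44 mm long, along the chest's y, 85 mm in front of the pivot; lying level it is 102 mm above the bench and 47 mm out from the chest's front, free above, in front and below. It can be pinched from above by its two flat ends (44 mm apart) and turns between the pads, or be hooked from beneath. Plate behind it: 40 mm wide, 5 mm thick
- keeper: the steel catch inside the chest's front, under which the pawl hooks; hidden with the lid shut; it may take at most 40 N from the pawl. Origin on the chest's floor line beneath it
- stay: lid stay's steel bracket on the inner wall at chest +y near the hinge, hidden with the lid shut; origin at its foot (does not tell its setting). A pin on the lid, 76 mm from the hinge line, meets its rubber buffer, which yields 1 mm per 10 N (0.013 rad of lid, 3 N more pull at the lip). It may take at most 35 N, about 10 N more pull at the lip than swinging alone, and must keep over 0.5 N
- jar: amber glass jar with yellow lid beside the chest (its +y side), 72 mm diameter, 100 mm tall; leave alone. Origin at the centre of its underside
- bottle: clear bottle with yellow cap beside the chest (its -y side), 60 mm diameter, 160 mm tall; leave alone. Origin at the centre of its underside
- brush: paint brush lying on the bench at one side; leave alone. Origin under its middle
- hammer: hammer lying on the bench at one side; leave alone. Origin under its middle
- offcut: wooden offcut 140 x 70 x 35 mm on the bench at one side; leave alone. Origin at the centre of its underside
- cork_block: cork sanding block 60 x 90 x 30 mm inside the chest; leave alone. Origin at the centre of its underside
- tin: small tin inside the chest, 52 mm diameter, 50 mm tall; leave alone. Origin at the centre of its underside

How it is judged (in metres and radians):
On the way, in this order (a step that is already met when the one before it is completed fails the run):
1. the paddle is lifted enough to draw the pawl while the lid is still shut (value of joint paddle above 0.25 rad and value of joint lid below 0.1 rad), for 0.1 s.
2. the lid is swung well up, past 0.4 rad (value of joint lid above 0.4 rad), for 0.1 s.
At the end, for the whole second after the job is handed in: the lid stands open by itself (over 0.55 rad, moving less than 0.05 rad/s), resting on its stay with more than 0.5 N on the stay's buffer, and the paddle has sprung back (under 0.15 rad) (value of joint lid above 0.55 rad and contact force between stay and anything else above 0.5 N and velocity of joint lid between -0.05 and 0.05 rad/s and value of joint paddle below 0.15 rad); the robot touches nothing.
It fails at once if the lid is forced against its pawl: over 40 N on the keeper (contact force between keeper and anything else above 40 N).
It fails at once if the lid is forced against its stay: over 35 N on the stay (contact force between stay and anything else above 35 N).
It fails at once if a bystander is moved by more than 30 mm (distance of any of jar, bottle, brush, hammer, offcut, cork_block, tin from where it was at the start of the episode above 0.03 m).
It also fails if it takes over 72 s, if anything falls off the work surface, if the arm or the gripper's body presses on something with over 40 N, if the wrist force passes 120 N, or if a joint passes its speed limit or range.

## Working session

There is one attempt and no reset: what is moved stays moved. The work goes in short steps, Python scripts to look and compute and a shell command to move; the robot and the scene stay as the last step left them, time stands still between calls to the robot, and variables do not carry over. Pictures are saved under pics/ and viewed, at most 10 in all, crops included, and the job is handed in when it is done.

```bash
mkdir -p pics
python3 - <<'E'
from bench import *
import cv2
for n in("scene","top"):
    cv2.imwrite(f"pics/{n}0.png",capture(n)[:,:,::-1]); c=get_calibration(n); print({k:(v if k!='extrinsics' else [list(map(lambda q:round(float(q),3),r)) for r in v]) for k,v in c.items()})
s=observe();print(s)
E
```

```text
{'fx': 476.71457955569366, 'fy': 476.71457955569366, 'cx': 324.75265282381065, 'cy': 235.84742921074934, 'extrinsics': [[-0.615, -0.566, 0.55, 1314.582], [0.789, -0.434, 0.435, 595.636], [-0.008, 0.701, 0.713, 1073.364], [0.0, 0.0, 0.0, 1.0]]}
{'fx': 474.95699801806273, 'fy': 474.95699801806273, 'cx': 315.93892462252364, 'cy': 242.67878617873228, 'extrinsics': [[-0.007, 0.994, -0.108, 403.115], [-1.0, -0.005, 0.016, 27.885], [0.015, 0.108, 0.994, 1462.482], [0.0, 0.0, 0.0, 1.0]]}
{'clock': 0.1, 'joint_positions': array([ 1.11875323e+00,  5.27390350e-02,  1.40162181e+00,  5.76157968e-06,
        1.68858486e+00, -7.02934781e-02]), 'dq': array([ 0.00111684, -0.00155636, -0.00181132, -0.00252444,  0.00225428,
       -0.00098748]), 'tau': array([ 1.27472180e-03, -3.82584250e+01, -3.60983384e+01, -7.16851764e-05,
        4.84423232e-03, -2.53250988e-05]), 'eef_pos': array([195.43488383, 486.9604254 , 214.97554273]), 'tool_rot': array([[-9.28014464e-01,  3.72543687e-01, -5.96165979e-04],
       [ 3.72544150e-01,  9.28013675e-01, -1.21464765e-03],
       [ 1.00740868e-04, -1.34930873e-03, -9.99999085e-01]]), 'contact_force': array([-0.15782573, -0.35396805,  0.40020119]), 'moment': array([ 0.00751145,  0.02753897, -0.03726719]), 'finger_force': 0.0, 'finger_gap': 85.31105107450657}
```

View pics/top0.png

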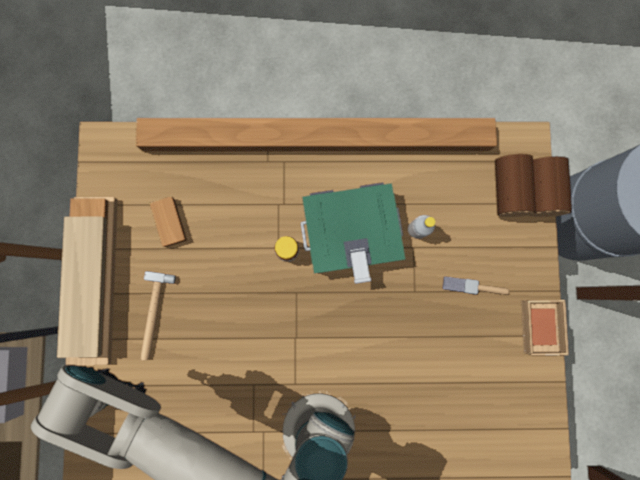

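View pics/scene0.png

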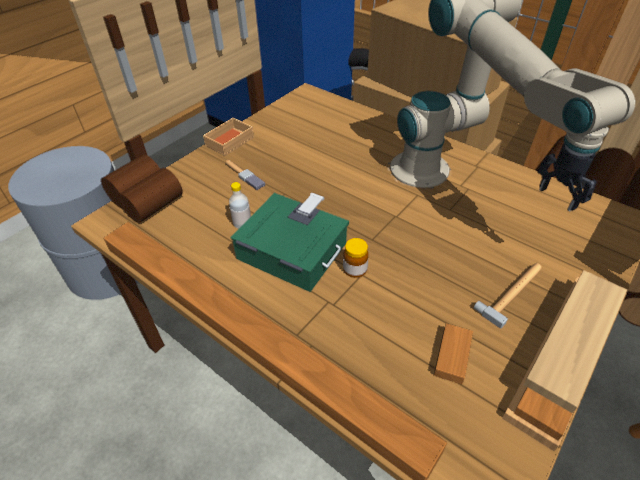

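The top view shows the lid corners near (304,197), (391,184), (405,261) and (314,273), with the paddle lip at about (362,281). I'll fit the pose using the lid colour and an enlarged crop.

```bash
cat > h.py <<'E'
from bench import *
import cv2, numpy as np
def ray(n,u,v):
    c=get_calibration(n);E=np.array(c["extrinsics"])
    d=E[:3,:3]@np.array([(u-c["cx"])/c["fx"],-(v-c["cy"])/c["fy"],-1]);return E[:3,3],d
def at(n,u,v,z):
    o,d=ray(n,u,v);return o+d*(z-o[2])/d[2]
def proj(n,P):
    c=get_calibration(n);E=np.array(c["extrinsics"]);p=E[:3,:3].T@(np.array(P)-E[:3,3])
    return c["cx"]-c["fx"]*p[0]/p[2],c["cy"]+c["fy"]*p[1]/p[2]
E
python3 - <<'E'
from h import *
for (u,v) in [(304,197),(391,184),(405,261),(314,273)]: print(at("top",u,v,94).round(1))
print("lip",at("top",362,281,108).round(1))
im=cv2.imread("pics/top0.png");a=cv2.resize(im[170:300,290:420],(560,560),interpolation=cv2.INTER_CUBIC)
hsv=cv2.cvtColor(im,cv2.COLOR_BGR2HSV)
m=cv2.inRange(hsv,(65,80,20),(100,255,255));m[:, :290]=0;m[:,420:]=0;m[300:]=0
r=cv2.minAreaRect(cv2.findNonZero(cv2.morphologyEx(m,cv2.MORPH_OPEN,np.ones((9,9)))));b=cv2.boxPoints(r);print(b)
print([at("top",*p,94).round(1) for p in b])
cv2.imwrite("pics/c0.png",a)
E
```

```text
[686.3  39.9  94. ]
[ 724.3 -216.4   94. ]
[ 497.  -251.7   94. ]
[463.8  12.   94. ]
lip [ 439.6 -124.4  108. ]
[[302.13797 196.71875]
 [392.134   182.69339]
 [403.9542  258.5396 ]
 [313.95816 272.56497]]
[array([687.1,  45.4,  94. ]), array([ 728.3, -219.9,   94. ]), array([ 504.1, -248.8,   94. ]), array([465.1,  12.1,  94. ])]
```

View pics/c0.png

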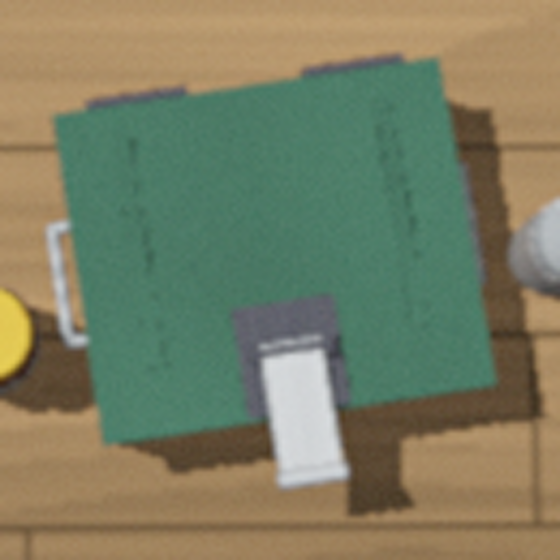

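The crop shows lid corners at (55,116), (438,59), (495,385) and (104,443), and the lip bar between (279,482) and (348,472). The paddle front is clear.

Run:
```python
from h import *
from scipy.optimize import least_squares
f=130/560
C=[(55,116),(438,59),(495,385),(104,443)]
px=[((u+.5)*f-.5+290,(v+.5)*f-.5+170) for u,v in C]
W=[at("top",*p,94)[:2] for p in px]
L=[(228-112,134)]# placeholder
print(np.round(W,1))
def res(q,x0=-1):
    c,s=np.cos(q[2]),np.sin(q[2])
    return np.concatenate([ (np.array([q[0]+c*x-s*y,q[1]+s*x+c*y])-w) for (x,y),w in zip([(114,134),(114,-134),(-114,-134),(-114,134)],W)])
r=least_squares(res,[600,-100,-.15],x_scale=[1,1,.01]);q=r.x;print(q,r.fun.round(1))
c,s=np.cos(q[2]),np.sin(q[2])
for d in(0,2,-2):print("lip pred",q[:2]+np.array([c,s])*(-157+d))
for p in[(279,482),(348,472)]:
  w=at("top",(p[0]+.5)*f-.5+290,(p[1]+.5)*f-.5+170,104);print("lip end",w.round(1))
```

```text
[[ 687.7   44.6]
 [ 726.4 -217.3]
 [ 502.8 -250.5]
 [ 465.4   12.7]]
[ 5.95564294e+02 -1.02623957e+02  1.44445078e-01] [ 1.4  1.8  1.3 -1.5 -0.8 -1.2 -1.9  0.9]
lip pred [ 440.19930251 -125.22305601]
lip pred [ 442.17847438 -124.93516939]
lip pred [ 438.22013064 -125.51094262]
lip end [ 438.4 -103.1  104. ]
lip end [ 444.8 -149.   104. ]
```

Chest centre is about (596,-103), yaw 0.144, with the lip at about (441,-125.5,102). Moving above the lip: a shift of (246,-612) mm and a turn of +0.526 rad.

```bash
python3 -m creep '{"xyz":[[0.02,-0.05,0],[0.04,-0.1,0],[0.06,-0.15,0],[0.08,-0.2,0],[0.1,-0.25,0],[0.122,-0.304,0],[0.144,-0.358,0],[0.166,-0.412,0],[0.188,-0.466,0],[0.21,-0.52,0],[0.23,-0.57,0],[0.246,-0.6125,0]],"twist":[[0,0,0.05],[0,0,0.1],[0,0,0.15],[0,0,0.2],[0,0,0.25],[0,0,0.3],[0,0,0.35],[0,0,0.4],[0,0,0.45],[0,0,0.5],[0,0,0.526],[0,0,0.526]],"fingers":[1,1,1,1,1,1,1,1,1,1,1,1]}' 30
python3 -m creep '{"xyz":[[0,0,0],[0,0,-0.02]],"twist":[[0,0,0],[0,0,0]],"fingers":[1,1]}'
python3 - <<'E'
from h import *
s=observe();print(s["clock"],s["eef_pos"].round(1),s["tool_rot"].round(3).tolist(),s["contact_force"].round(2),s["joint_positions"].round(2))
im=capture("scene")[:,:,::-1];cv2.imwrite("pics/s1.png",cv2.resize(im[120:300,220:400],(600,600),interpolation=cv2.INTER_CUBIC))
c,sn=np.cos(.1444),np.sin(.1444)
for y in(-22,22):
  P=[441-sn*y,-125.5+c*y,102];u,v=proj("scene",P);print("lip end in crop",(u-220)*600/180,(v-120)*600/180)
E
```

```text
clock: 1.6
eef_pos: [441.8, -127.3, 215.3]
tool_rot: [[-0.99, -0.143, -0.001], [-0.143, 0.99, 0.0], [0.001, 0.001, -1.0]]
contact_force: [0.5, 0.8, 0.8]
finger_gap: 85.7
finger_force: 0.0
clock: 1.85
eef_pos: [442.1, -125.4, 196.5]
tool_rot: [[-0.99, -0.143, 0.002], [-0.143, 0.99, -0.0], [-0.002, -0.001, -1.0]]
contact_force: [-0.7, 0.5, -0.2]
finger_gap: 85.1
finger_force: 0.0
1.85 [ 442.1 -125.4  196.5] [[-0.99, -0.143, 0.002], [-0.143, 0.99, -0.0], [-0.002, -0.001, -1.0]] [-0.72  0.52 -0.19] [-0.36 -0.13  1.62  0.    1.65 -2.07]
lip end in crop 302.9430508140297 244.30622858890587
lip end in crop 343.5416753482747 259.27030995825703
```

View pics/s1.png

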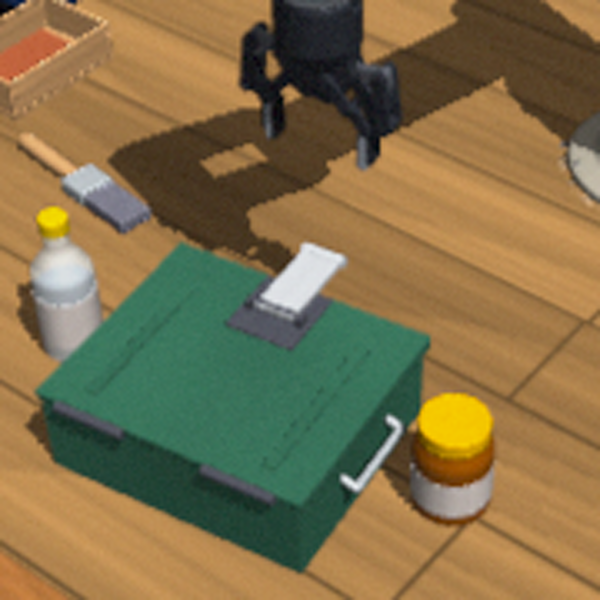

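The gripper stands over the lip, and the predicted lip ends (303,244) and (343,259) match the seen ones at (303,247) and (344,261). Descending and pinching.

```bash
python3 -m creep '{"xyz":[[0,0,-0.02],[0,0,-0.045],[0,0,-0.07],[0,0,-0.09],[0,0,-0.107],[0,0,-0.107],[0,0,-0.107]],"twist":[[0,0,0],[0,0,0],[0,0,0],[0,0,0],[0,0,0],[0,0,0],[0,0,0]],"fingers":[1,1,1,1,1,1,1]}' 30
python3 -m creep '{"xyz":[[0,0,0],[0,0,0],[0,0,0],[0,0,0],[0,0,0],[0,0,0],[0,0,0],[0,0,0]],"twist":[[0,0,0],[0,0,0],[0,0,0],[0,0,0],[0,0,0],[0,0,0],[0,0,0],[0,0,0]],"fingers":[0.45,0.45,0.45,0.45,0.45,0.45,0.45,0.45]}' 30
python3 - <<'E'
from h import *
s=observe();print(s["contact_force"].round(2))
im=capture("scene")[:,:,::-1];cv2.imwrite("pics/s2.png",cv2.resize(im[120:240,260:380],(600,600),interpolation=cv2.INTER_CUBIC))
E
```

```text
clock: 2.78
eef_pos: [442.0, -125.3, 89.6]
tool_rot: [[-0.99, -0.144, 0.001], [-0.144, 0.99, -0.0], [-0.001, -0.001, -1.0]]
contact_force: [-0.3, -0.6, 0.7]
finger_gap: 85.3
finger_force: 0.0
clock: 3.78
eef_pos: [441.9, -125.4, 89.3]
tool_rot: [[-0.99, -0.144, 0.001], [-0.144, 0.99, -0.0], [-0.001, -0.0, -1.0]]
contact_force: [-1.1, -0.5, 4.7]
finger_gap: 38.8
finger_force: 25.7
[-1.1  -0.49  4.66]
```

View pics/s2.png

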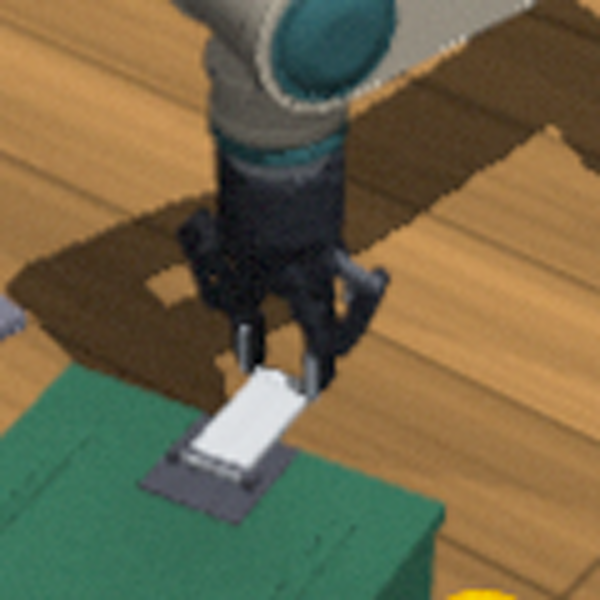

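The fingers straddle the lip bar at crop (250,350) and (315,380), with pads on its ends. Lifting the paddle along its arc, with a firmer grip.

```bash
python3 -m creep '{"xyz":[[0,0,0],[0.0004,0,0.0085],[0.0017,0.0002,0.017],[0.0038,0.0005,0.025],[0.0038,0.0005,0.025]],"twist":[[0,0,0],[0,0,0],[0,0,0],[0,0,0],[0,0,0]],"fingers":[0.3,0.3,0.3,0.3,0.3]}' 35
python3 - <<'E'
from h import *
im=capture("scene")[:,:,::-1];cv2.imwrite("pics/s3.png",cv2.resize(im[120:240,260:380],(600,600),interpolation=cv2.INTER_CUBIC))
E
```

```text
clock: 4.45
eef_pos: [445.9, -124.9, 114.5]
tool_rot: [[-0.99, -0.144, 0.001], [-0.144, 0.99, -0.0], [-0.001, -0.001, -1.0]]
contact_force: [0.5, -1.0, -0.7]
finger_gap: 25.6
finger_force: 0.0
```

View pics/s3.png

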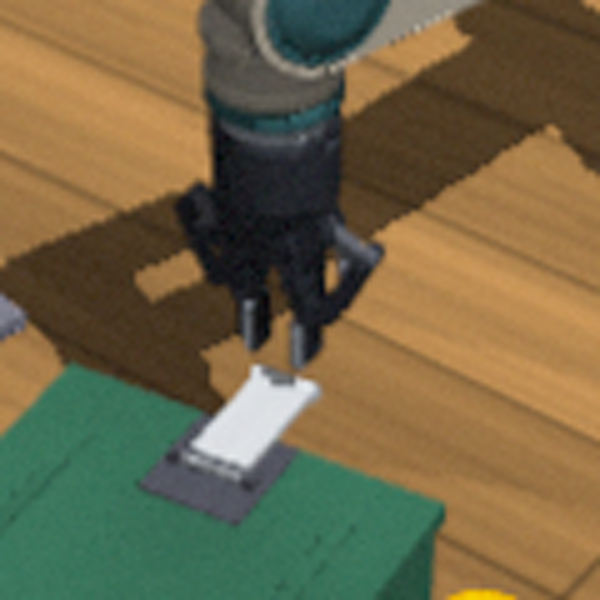

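The pads slipped off, the fingers having closed to 25 mm above the bar, with tips near (250,345) and (305,365). The paddle lies level again, so step 1 is not yet met. I'll check how high the tips really sit before regripping.

Run:
```python
from h import *
c,sn=np.cos(.1444),np.sin(.1444)
for nm,x,y,g,tz in(("s2",441.9,-125.4,38.8,89.3),("s3",445.9,-124.9,25.6,114.5)):
  for sg in(-1,1):
    for dz in(-8,0,8,16):
      u,v=proj("scene",[x-sn*sg*(g/2+4),y+c*sg*(g/2+4),tz+dz]);print(nm,sg,dz,round((u-260)*5),round((v-120)*5))
```

```text
s2 -1 -8 253 392
s2 -1 0 252 382
s2 -1 8 252 372
s2 -1 16 252 363
s2 1 -8 317 415
s2 1 0 317 406
s2 1 8 317 396
s2 1 16 316 386
s3 -1 -8 257 368
s3 -1 0 257 358
s3 -1 8 256 348
s3 -1 16 256 338
s3 1 -8 304 385
s3 1 0 304 375
s3 1 8 303 365
s3 1 16 303 355
```

With the fingers partly open, the tips sit about 8 mm behind the TCP rather than ahead of it, so I need to go about 13 mm lower. Regripping at TCP z ≈ 76.

```bash
python3 -m creep '{"xyz":[[0,0,0.005],[0,0,0.01],[-0.002,0,0.01],[-0.0045,-0.0005,0.01],[-0.0045,-0.0005,0],[-0.0045,-0.0005,-0.015],[-0.0045,-0.0005,-0.03],[-0.0045,-0.0005,-0.038],[-0.0045,-0.0005,-0.038]],"twist":[[0,0,0],[0,0,0],[0,0,0],[0,0,0],[0,0,0],[0,0,0],[0,0,0],[0,0,0],[0,0,0]],"fingers":[1,1,1,1,1,1,1,1,1]}' 35
python3 -m creep '{"xyz":[[0,0,0],[0,0,0],[0,0,0],[0,0,0],[0,0,0],[0,0,0],[0,0,0],[0,0,0]],"twist":[[0,0,0],[0,0,0],[0,0,0],[0,0,0],[0,0,0],[0,0,0],[0,0,0],[0,0,0]],"fingers":[0.3,0.3,0.3,0.3,0.3,0.3,0.3,0.3]}' 35
python3 -m creep '{"xyz":[[0.0004,0,0.0085],[0.0017,0.0002,0.017],[0.0038,0.0005,0.025],[0.0038,0.0005,0.025]],"twist":[[0,0,0],[0,0,0],[0,0,0],[0,0,0]],"fingers":[0.3,0.3,0.3,0.3]}' 35
```

```text
clock: 5.62
eef_pos: [440.4, -125.1, 74.8]
tool_rot: [[-0.99, -0.144, -0.002], [-0.144, 0.99, 0.001], [0.002, 0.001, -1.0]]
contact_force: [-0.6, -0.3, -0.1]
finger_gap: 85.5
finger_force: 0.0
clock: 6.62
eef_pos: [441.2, -125.5, 76.2]
tool_rot: [[-0.99, -0.144, 0.001], [-0.144, 0.99, -0.0], [-0.001, -0.001, -1.0]]
contact_force: [-0.5, -0.4, 4.7]
finger_gap: 42.4
finger_force: 36.6
clock: 7.12
eef_pos: [444.5, -124.8, 100.5]
tool_rot: [[-0.99, -0.144, -0.001], [-0.144, 0.99, 0.0], [0.001, 0.0, -1.0]]
contact_force: [2.5, -2.1, -5.7]
finger_gap: 42.7
finger_force: 36.5
```

The grip holds at a gap of 42.7 mm. Lifting on toward the paddle's stop.

```bash
python3 -m creep '{"xyz":[[0.0013,0.0002,0.004],[0.0028,0.0005,0.008],[0.0046,0.0007,0.0118],[0.0064,0.001,0.0156],[0.0085,0.0013,0.0193],[0.0085,0.0013,0.0193]],"twist":[[0,0,0],[0,0,0],[0,0,0],[0,0,0],[0,0,0],[0,0,0]],"fingers":[0.3,0.3,0.3,0.3,0.3,0.3]}' 35
python3 -m creep '{"xyz":[[0.0012,0.0002,0.002],[0.0024,0.0003,0.004],[0.0024,0.0003,0.004]],"twist":[[0,0,0],[0,0,0],[0,0,0]],"fingers":[0.3,0.3,0.3]}' 35
```

```text
clock: 7.88
eef_pos: [453.1, -123.5, 120.3]
tool_rot: [[-0.99, -0.144, -0.0], [-0.144, 0.99, -0.0], [0.0, 0.0, -1.0]]
contact_force: [-1.2, -5.6, -5.6]
finger_gap: 42.9
finger_force: 36.5
clock: 8.25
eef_pos: [455.5, -123.1, 124.0]
tool_rot: [[-0.99, -0.144, -0.001], [-0.144, 0.99, 0.0], [0.001, 0.0, -1.0]]
contact_force: [-2.1, -4.0, -5.6]
finger_gap: 42.9
finger_force: 36.5
```

The paddle is about at its stop. Starting the lid along its arc, to about 0.1 rad.

```bash
cat >> h.py <<'E'
H=np.array([705.2,-87.2,90.]);ex=np.array([np.cos(.1444),np.sin(.1444),0])
def tell():
    s=observe();F=s["contact_force"];p=s["eef_pos"]+[0,0,26]-H
    a=p@ex;z=p[2];r=np.hypot(a,z);th=np.arctan2(z,-a)-np.arctan2(60,252.2)
    t=(z*ex-a*np.array([0,0,1]))/r; print("th %.3f r %.1f Ft %.2f Fr %.2f"%(th,r,-F@t,F@(a*ex+[0,0,z])/r),"clock",s["clock"])
E
python3 -m creep '{"xyz":[[0.0016,0.0002,0.0063],[0.0033,0.0005,0.0125],[0.0052,0.0007,0.0187],[0.0072,0.001,0.0249],[0.0072,0.001,0.0249]],"twist":[[0,0,0],[0,0,0],[0,0,0],[0,0,0],[0,0,0]],"fingers":[0.3,0.3,0.3,0.3,0.3]}' 35
python3 -c "from h import *;tell()"
```

```text
clock: 8.88
eef_pos: [462.9, -122.1, 149.6]
tool_rot: [[-0.99, -0.144, 0.0], [-0.144, 0.99, 0.0], [-0.0, -0.0, -1.0]]
contact_force: [-1.9, -3.2, -5.8]
finger_gap: 42.7
finger_force: 36.9
th 0.103 r 259.4 Ft 6.23 Fr 0.33 clock 8.875
```

```bash
python3 -m creep '{"xyz":[[0.0022,0.0003,0.006],[0.0045,0.0006,0.012],[0.007,0.001,0.018],[0.0096,0.0014,0.024],[0.0124,0.0018,0.03],[0.0152,0.0022,0.0356],[0.0183,0.0027,0.0413],[0.0215,0.0031,0.047],[0.0215,0.0031,0.047]],"twist":[[0,0,0],[0,0,0],[0,0,0],[0,0,0],[0,0,0],[0,0,0],[0,0,0],[0,0,0],[0,0,0]],"fingers":[0.3,0.3,0.3,0.3,0.3,0.3,0.3,0.3,0.3]}' 35
python3 - <<'E'
from h import *
tell()
im=capture("scene")[:,:,::-1];cv2.imwrite("pics/s4.png",cv2.resize(im[90:290,220:420],(600,600),interpolation=cv2.INTER_CUBIC))
E
```

```text
clock: 10.0
eef_pos: [484.4, -119.0, 196.7]
tool_rot: [[-0.99, -0.144, 0.0], [-0.144, 0.99, 0.0], [-0.0, -0.0, -1.0]]
contact_force: [-3.6, -2.5, -5.1]
finger_gap: 42.5
finger_force: 36.9
th 0.303 r 259.5 Ft 6.36 Fr 0.75 clock 10.0
```

View pics/s4.png

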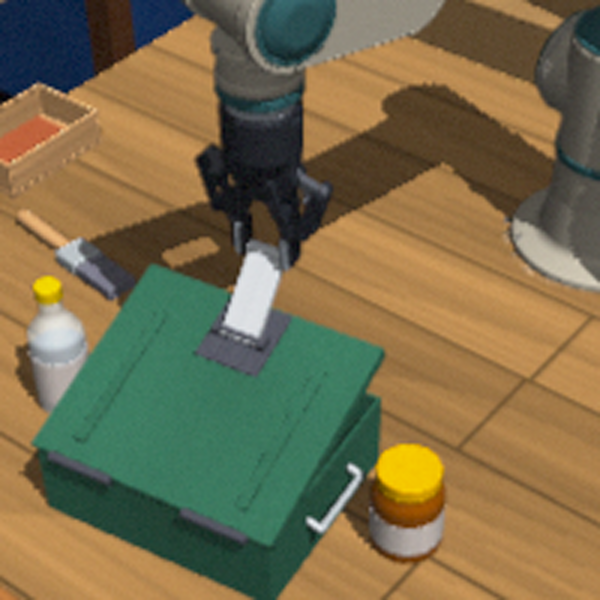

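The lid is lifted by about 0.3 rad, with the paddle up in the pads near (262,245). On to 0.6 rad.

```bash
python3 -m creep '{"xyz":[[0.0034,0.0005,0.0055],[0.0068,0.001,0.011],[0.0142,0.0021,0.0217],[0.022,0.0032,0.0319],[0.0303,0.0044,0.0418],[0.0347,0.005,0.0465],[0.0392,0.0057,0.0512],[0.0437,0.0064,0.0557],[0.0484,0.007,0.06],[0.0484,0.007,0.06]],"twist":[[0,0,0],[0,0,0],[0,0,0],[0,0,0],[0,0,0],[0,0,0],[0,0,0],[0,0,0],[0,0,0],[0,0,0]],"fingers":[0.3,0.3,0.3,0.3,0.3,0.3,0.3,0.3,0.3,0.3]}' 35
python3 -c "from h import *;tell()"
```

```text
clock: 11.3
eef_pos: [533.0, -111.9, 256.6]
tool_rot: [[-0.99, -0.144, 0.001], [-0.144, 0.99, 0.0], [-0.001, 0.0, -1.0]]
contact_force: [-4.8, -0.0, -3.8]
finger_gap: 42.2
finger_force: 36.5
th 0.603 r 259.6 Ft 6.07 Fr 0.31 clock 11.3
```

Now feeling for the stay in steps of 0.025 rad, stopping once the tangential pull rises above its steady 6.1–6.4 N.

```bash
cat >> h.py <<'E'
    s_ok=(-F@t)<7.6; return s_ok
def chk():
    import sys; sys.exit(0 if tell() else 1)
E
T='python3 -c "from h import *;chk()"'
python3 -m creep '{"xyz":[[0.0024,0.0003,0.0022],[0.0048,0.0007,0.0043],[0.0048,0.0007,0.0043]],"twist":[[0,0,0],[0,0,0],[0,0,0]],"fingers":[0.3,0.3,0.3]}' 35 >/dev/null && eval $T &&
python3 -m creep '{"xyz":[[0.0025,0.0003,0.0021],[0.0049,0.0007,0.0042],[0.0049,0.0007,0.0042]],"twist":[[0,0,0],[0,0,0],[0,0,0]],"fingers":[0.3,0.3,0.3]}' 35 >/dev/null && eval $T &&
python3 -m creep '{"xyz":[[0.0025,0.0003,0.002],[0.005,0.0007,0.0041],[0.005,0.0007,0.0041]],"twist":[[0,0,0],[0,0,0],[0,0,0]],"fingers":[0.3,0.3,0.3]}' 35 >/dev/null && eval $T &&
python3 -m creep '{"xyz":[[0.0026,0.0003,0.002],[0.0051,0.0007,0.0039],[0.0051,0.0007,0.0039]],"twist":[[0,0,0],[0,0,0],[0,0,0]],"fingers":[0.3,0.3,0.3]}' 35 >/dev/null && eval $T
```

```text
th 0.626 r 259.5 Ft 6.69 Fr 1.63 clock 11.675
th 0.651 r 259.3 Ft 5.45 Fr 0.28 clock 12.05
th 0.676 r 259.4 Ft 5.86 Fr -0.48 clock 12.425
th 0.700 r 259.1 Ft 6.30 Fr -1.99 clock 12.8
```

```bash
T='python3 -c "from h import *;chk()"'
python3 -m creep '{"xyz":[[0.0026,0.0004,0.0019],[0.0052,0.0008,0.0038],[0.0052,0.0008,0.0038]],"twist":[[0,0,0],[0,0,0],[0,0,0]],"fingers":[0.3,0.3,0.3]}' 35 >/dev/null && eval $T &&
python3 -m creep '{"xyz":[[0.0026,0.0004,0.0018],[0.0053,0.0008,0.0037],[0.0053,0.0008,0.0037]],"twist":[[0,0,0],[0,0,0],[0,0,0]],"fingers":[0.3,0.3,0.3]}' 35 >/dev/null && eval $T &&
python3 -m creep '{"xyz":[[0.0027,0.0004,0.0018],[0.0054,0.0008,0.0036],[0.0054,0.0008,0.0036]],"twist":[[0,0,0],[0,0,0],[0,0,0]],"fingers":[0.3,0.3,0.3]}' 35 >/dev/null && eval $T &&
python3 -m creep '{"xyz":[[0.0027,0.0004,0.0017],[0.0055,0.0008,0.0034],[0.0055,0.0008,0.0034]],"twist":[[0,0,0],[0,0,0],[0,0,0]],"fingers":[0.3,0.3,0.3]}' 35 >/dev/null && eval $T
```

```text
th 0.723 r 258.5 Ft 9.39 Fr -8.32 clock 13.175
```

The pull rose to 9.4 N at about 0.72 rad, roughly 3 N over swinging alone. That is about 11 N on the buffer, a gentle press. Confirming it is steady, then lowering the paddle gently along its own arc.

```bash
python3 -m creep '{"xyz":[[0,0,0],[0,0,0]],"twist":[[0,0,0],[0,0,0]],"fingers":[0.3,0.3]}' 35 >/dev/null; python3 -c "from h import *;tell()"
python3 -m creep '{"xyz":[[-0.004,-0.0006,-0.0011],[-0.008,-0.0012,-0.0025],[-0.008,-0.0012,-0.0025]],"twist":[[0,0,0],[0,0,0],[0,0,0]],"fingers":[0.3,0.3,0.3]}' 35; python3 -c "from h import *;tell()"
```

```text
th 0.723 r 258.8 Ft 8.65 Fr -11.18 clock 13.425
clock: 13.8
eef_pos: [549.7, -109.5, 273.0]
tool_rot: [[-0.99, -0.144, 0.0], [-0.144, 0.99, 0.001], [-0.0, 0.001, -1.0]]
contact_force: [2.1, 2.6, -20.0]
finger_gap: 42.2
finger_force: 38.0
th 0.693 r 261.5 Ft 10.08 Fr -17.51 clock 13.8
```

```bash
python3 -m creep '{"xyz":[[0,0,-0.001],[0,0,-0.0015],[0,0,-0.0015]],"twist":[[0,0,0],[0,0,0],[0,0,0]],"fingers":[0.3,0.3,0.3]}' 35; python3 -c "from h import *;tell()"
```

```text
clock: 14.18
eef_pos: [549.8, -109.6, 272.9]
tool_rot: [[-0.99, -0.144, 0.001], [-0.144, 0.99, 0.0], [-0.001, -0.0, -1.0]]
contact_force: [-0.0, 3.7, -13.0]
finger_gap: 42.0
finger_force: 38.5
th 0.693 r 261.3 Ft 7.40 Fr -10.69 clock 14.175
```

```bash
python3 -m creep '{"xyz":[[-0.0038,-0.0006,-0.0022],[-0.0077,-0.0011,-0.0042],[-0.0077,-0.0011,-0.0042]],"twist":[[0,0,0],[0,0,0],[0,0,0]],"fingers":[0.3,0.3,0.3]}' 35; python3 -c "from h import *;tell()"
```

```text
clock: 14.55
eef_pos: [541.9, -110.8, 269.1]
tool_rot: [[-0.99, -0.144, 0.002], [-0.144, 0.99, -0.0], [-0.002, -0.001, -1.0]]
contact_force: [-1.0, 4.6, -5.3]
finger_gap: 42.0
finger_force: 38.9
th 0.660 r 263.2 Ft 3.60 Fr -3.97 clock 14.55
```

```bash
python3 -m creep '{"xyz":[[-0.0037,-0.0005,-0.002],[-0.0074,-0.0011,-0.0041],[-0.0074,-0.0011,-0.0041]],"twist":[[0,0,0],[0,0,0],[0,0,0]],"fingers":[0.3,0.3,0.3]}' 35; python3 -c "from h import *;tell()"
```

```text
clock: 14.92
eef_pos: [534.8, -111.9, 264.8]
tool_rot: [[-0.99, -0.144, 0.002], [-0.144, 0.99, -0.0], [-0.002, -0.001, -1.0]]
contact_force: [0.9, 6.2, -4.2]
finger_gap: 41.7
finger_force: 38.9
th 0.628 r 264.6 Ft 1.35 Fr -4.31 clock 14.925
```

```bash
python3 -m creep '{"xyz":[[-0.0034,-0.0005,-0.0023],[-0.0068,-0.001,-0.0048],[-0.0102,-0.0015,-0.0073],[-0.0102,-0.0015,-0.0073]],"twist":[[0,0,0],[0,0,0],[0,0,0],[0,0,0]],"fingers":[0.3,0.3,0.3,0.3]}' 35; python3 -c "from h import *;tell()"
```

```text
clock: 15.42
eef_pos: [524.4, -113.5, 258.0]
tool_rot: [[-0.99, -0.143, 0.002], [-0.143, 0.99, -0.001], [-0.002, -0.001, -1.0]]
contact_force: [-2.0, 4.4, -1.2]
finger_gap: 42.2
finger_force: 40.7
th 0.582 r 266.5 Ft 1.75 Fr 0.03 clock 15.425
```

Paddle nearly level on the lid with little force. Releasing slowly and retreating up and back, then looking.

```bash
python3 -m creep '{"xyz":[[0,0,0],[0,0,0],[0,0,0],[0,0,0],[0,0,0],[0,0,0],[-0.003,-0.0004,0.01],[-0.01,-0.0014,0.03],[-0.02,-0.003,0.06],[-0.04,-0.006,0.08],[-0.07,-0.01,0.09],[-0.1,-0.014,0.09]],"twist":[[0,0,0],[0,0,0],[0,0,0],[0,0,0],[0,0,0],[0,0,0],[0,0,0],[0,0,0],[0,0,0],[0,0,0],[0,0,0],[0,0,0]],"fingers":[0.6,0.7,0.85,1,1,1,1,1,1,1,1,1]}' 35
python3 - <<'E'
from h import *
im=capture("scene")[:,:,::-1];cv2.imwrite("pics/s5.png",cv2.resize(im[60:300,200:440],(600,600),interpolation=cv2.INTER_CUBIC))
u=lambda th,y:proj("scene",H+ex*(-228*np.cos(th)+4*np.sin(th)-0)+np.array([-ex[1],ex[0],0])*y+np.array([0,0,228*np.sin(th)+4*np.cos(th)]))
for th in(.65,.68,.70,.72):print(th,[[(a-200)*2.5,(b-60)*2.5] for a,b in(u(th,134),u(th,-134))])
E
```

```text
clock: 16.92
eef_pos: [423.6, -127.5, 348.5]
tool_rot: [[-0.99, -0.144, 0.003], [-0.144, 0.99, -0.001], [-0.003, -0.001, -1.0]]
contact_force: [0.4, 0.3, -0.3]
finger_gap: 85.4
finger_force: 0.0
0.65 [[np.float64(355.63047748740473), np.float64(333.64470714833067)], [np.float64(152.75955714540999), np.float64(260.8038118058468)]]
0.68 [[np.float64(353.8343527159972), np.float64(332.15719813960277)], [np.float64(150.14625270134047), np.float64(259.0803709181745)]]
0.7 [[np.float64(352.58729435672694), np.float64(331.25530047399013)], [np.float64(148.35341194877486), np.float64(258.01376217387985)]]
0.72 [[np.float64(351.30064147634926), np.float64(330.426488866462)], [np.float64(146.52045878685044), np.float64(257.0142555453139)]]
```

View pics/s5.png

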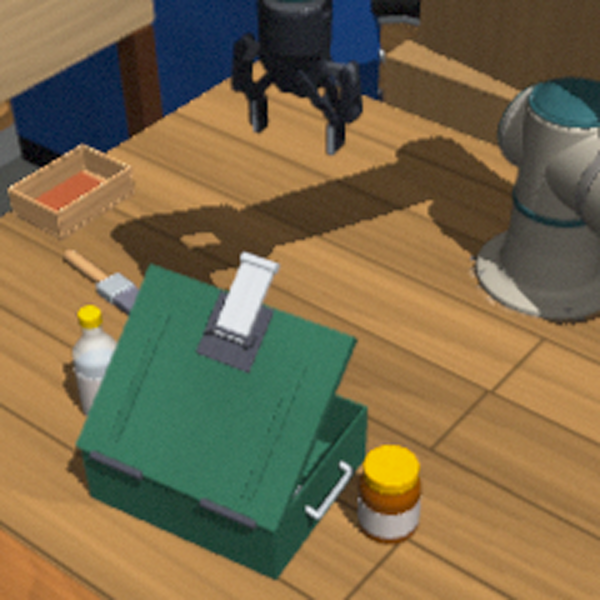

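The picture shows the lid standing open (front corners at (356,338) and (149,264)), the gripper clear, and the jar, bottle and brush in place. A quick check of the paddle's position: the lip is seen at (258,262).

Run:
```python
from h import *
for th in(.66,.71):
  for ph in(0,.15,.3):
    a=th+ph;x=-182*np.cos(th)+12*np.sin(th)-85*np.cos(a);z=182*np.sin(th)+12*np.cos(th)+85*np.sin(a)
    u,v=proj("scene",H+ex*x+[0,0,z]);print(th,ph,round((u-200)*2.5),round((v-60)*2.5))
```

```text
0.66 0 261 261
0.66 0.15 257 259
0.66 0.3 252 257
0.71 0 256 258
0.71 0.15 252 256
0.71 0.3 246 255
```

The paddle is down. For certainty about the lid's angle, I'll remove the projection bias using the earlier known angles.

Run:
```python
from h import *
ey=np.array([-ex[1],ex[0],0])
def cor(th,y,R):
  return np.array(proj("scene",H+ex*(-R*np.cos(th)+4*np.sin(th))+ey*y+np.array([0,0,R*np.sin(th)+4*np.cos(th)])))
def lip(th,ph):
  a=th+ph;return np.array(proj("scene",H+ex*(-182*np.cos(th)+12*np.sin(th)-85*np.cos(a))+[0,0,182*np.sin(th)+12*np.cos(th)+85*np.sin(a)]))
def sub(f,k,o,p):
  g=cv2.imread(f"pics/{f}.png",0);w=max(3,int(3*k))
  q=cv2.cornerSubPix(g,np.array([[p]],np.float32),(w,w),(-1,-1),(3,100,.01))[0,0];return (q+.5)/k-.5+o
for f,k,o,th,P in(("s1",10/3,(220,120),0,[(430,343),(183,243)]),("s4",3,(220,90),.303,[(384,352),(150,264)]),("s5",2.5,(200,60),None,[(356,338),(149,264)])):
  for p,y in zip(P,(134,-134)):
    q=sub(f,k,np.array(o),p)
    if th is not None: print(f,y,"bias",(q-cor(th,y,228)).round(2))
    else:
      for t in(.62,.66,.7,.72,.74):print(f,y,t,(q-cor(t,y,228)).round(2))
```

```text
s1 134 bias [-0.54  1.29]
s1 -134 bias [0.15 1.53]
s4 134 bias [-0.34  1.52]
s4 -134 bias [-0.78  1.53]
s5 134 0.62 [-0.42  0.61]
s5 134 0.66 [0.5  1.47]
s5 134 0.7 [1.48 2.22]
s5 134 0.72 [2.   2.55]
s5 134 0.74 [2.53 2.85]
s5 -134 0.62 [-2.3  -0.17]
s5 -134 0.66 [-0.95  0.81]
s5 -134 0.7 [0.47 1.69]
s5 -134 0.72 [1.2  2.09]
s5 -134 0.74 [1.95 2.46]
```

The image suggests the lid stands near 0.66–0.69 rad, possibly just off the buffer. There is plenty of time, so I'll regrip the lip, now at about (507,-116,266), and press again with more margin, feeling where it stands.

```bash
python3 -m creep '{"xyz":[[0.03,0.004,0],[0.06,0.008,-0.02],[0.083,0.0115,-0.05],[0.083,0.0115,-0.07],[0.083,0.0115,-0.09],[0.083,0.0115,-0.108],[0.083,0.0115,-0.108]],"twist":[[0,0,0],[0,0,0],[0,0,0],[0,0,0],[0,0,0],[0,0,0],[0,0,0]],"fingers":[1,1,1,1,1,1,1]}' 35
python3 -m creep '{"xyz":[[0,0,0],[0,0,0],[0,0,0],[0,0,0],[0,0,0],[0,0,0],[0,0,0]],"twist":[[0,0,0],[0,0,0],[0,0,0],[0,0,0],[0,0,0],[0,0,0],[0,0,0]],"fingers":[0.3,0.3,0.3,0.3,0.3,0.3,0.3]}' 35
python3 - <<'E'
from h import *
tell()
f=capture("scene")[:,:,::-1];cv2.imwrite("pics/full6.png",f);cv2.imwrite("pics/s6.png",cv2.resize(f[90:250,240:400],(600,600),interpolation=cv2.INTER_CUBIC))
E
```

```text
clock: 17.85
eef_pos: [506.9, -115.7, 237.5]
tool_rot: [[-0.99, -0.144, -0.002], [-0.144, 0.99, 0.001], [0.002, 0.001, -1.0]]
contact_force: [0.4, 0.4, -0.4]
finger_gap: 85.6
finger_force: 0.0
clock: 18.73
eef_pos: [507.2, -115.9, 239.2]
tool_rot: [[-0.99, -0.144, -0.0], [-0.144, 0.99, -0.0], [0.0, -0.0, -1.0]]
contact_force: [-7.0, 2.0, 4.9]
finger_gap: 43.2
finger_force: 35.6
th 0.486 r 266.0 Ft 0.72 Fr 8.24 clock 18.725
```

View pics/s6.png

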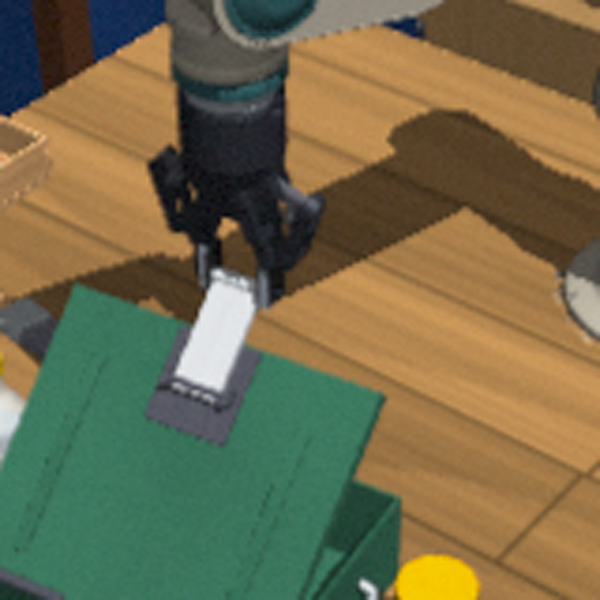

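The pads hold the lip ends again, at (205,270) and (265,290), gap 43 mm, with the paddle lying flat. Lifting the paddle about its pivot.

```bash
python3 -m creep '{"xyz":[[0.0042,0.0006,0.0048],[0.0086,0.0013,0.0093],[0.0135,0.002,0.0134],[0.0186,0.0027,0.0172],[0.024,0.0035,0.0206],[0.0295,0.0043,0.0235],[0.0295,0.0043,0.0235]],"twist":[[0,0,0],[0,0,0],[0,0,0],[0,0,0],[0,0,0],[0,0,0],[0,0,0]],"fingers":[0.3,0.3,0.3,0.3,0.3,0.3,0.3]}' 35; python3 -c "from h import *;tell()"
```

```text
clock: 19.65
eef_pos: [536.3, -111.4, 260.7]
tool_rot: [[-0.99, -0.144, -0.004], [-0.144, 0.99, 0.001], [0.003, 0.001, -1.0]]
contact_force: [-3.7, 2.1, -4.9]
finger_gap: 42.9
finger_force: 36.3
th 0.623 r 260.4 Ft 5.76 Fr -1.55 clock 19.65
```

```bash
T='python3 -c "from h import *;chk()"'
python3 -m creep '{"xyz":[[0.0025,0.0003,0.0021],[0.0049,0.0007,0.0042],[0.0049,0.0007,0.0042]],"twist":[[0,0,0],[0,0,0],[0,0,0]],"fingers":[0.3,0.3,0.3]}' 35 >/dev/null && eval $T &&
python3 -m creep '{"xyz":[[0.0025,0.0003,0.002],[0.005,0.0007,0.0041],[0.005,0.0007,0.0041]],"twist":[[0,0,0],[0,0,0],[0,0,0]],"fingers":[0.3,0.3,0.3]}' 35 >/dev/null && eval $T &&
python3 -m creep '{"xyz":[[0.0026,0.0003,0.002],[0.0051,0.0007,0.0039],[0.0051,0.0007,0.0039]],"twist":[[0,0,0],[0,0,0],[0,0,0]],"fingers":[0.3,0.3,0.3]}' 35 >/dev/null && eval $T
```

```text
th 0.648 r 259.6 Ft 10.63 Fr -13.51 clock 20.025
```

The pull rose at once, to 10.6 N. Taking the force apart, the pull runs along the paddle and the lid does not follow, so it is on its stay with about 15 N on the buffer. Checking that this holds, then going back down the very path I came up.

```bash
python3 -m creep '{"xyz":[[0,0,0],[0,0,0],[0,0,0]],"twist":[[0,0,0],[0,0,0],[0,0,0]],"fingers":[0.3,0.3,0.3]}' 35; python3 -c "from h import *;tell()"
python3 -m creep '{"xyz":[[-0.0025,-0.0003,-0.0021],[-0.0049,-0.0007,-0.0042],[-0.0104,-0.0015,-0.0071],[-0.0158,-0.0023,-0.0105],[-0.0209,-0.003,-0.0143],[-0.0209,-0.003,-0.0143]],"twist":[[0,0,0],[0,0,0],[0,0,0],[0,0,0],[0,0,0],[0,0,0]],"fingers":[0.3,0.3,0.3,0.3,0.3,0.3]}' 35; python3 -c "from h import *;tell()"
```

```text
clock: 20.4
eef_pos: [541.9, -110.6, 265.1]
tool_rot: [[-0.99, -0.144, -0.001], [-0.144, 0.99, 0.001], [0.001, 0.001, -1.0]]
contact_force: [5.4, 3.2, -23.1]
finger_gap: 42.9
finger_force: 38.6
th 0.650 r 260.1 Ft 10.16 Fr -21.53 clock 20.4
clock: 21.15
eef_pos: [522.6, -113.5, 254.3]
tool_rot: [[-0.989, -0.145, 0.008], [-0.145, 0.989, -0.0], [-0.008, -0.001, -1.0]]
contact_force: [8.7, 3.7, -11.8]
finger_gap: 42.7
finger_force: 38.5
th 0.567 r 265.0 Ft 1.69 Fr -14.81 clock 21.15
```

```bash
python3 -m creep '{"xyz":[[-0.0049,-0.0007,-0.0041],[-0.0093,-0.0014,-0.0086],[-0.0135,-0.002,-0.013],[-0.0135,-0.002,-0.0134],[-0.0135,-0.002,-0.0134]],"twist":[[0,0,0],[0,0,0],[0,0,0],[0,0,0],[0,0,0]],"fingers":[0.3,0.3,0.3,0.3,0.3]}' 35; python3 -c "from h import *;tell()"
```

```text
clock: 21.78
eef_pos: [507.9, -115.9, 242.0]
tool_rot: [[-0.99, -0.144, 0.004], [-0.144, 0.99, -0.001], [-0.004, -0.002, -1.0]]
contact_force: [-3.4, 5.1, 5.1]
finger_gap: 42.6
finger_force: 39.4
th 0.495 r 267.2 Ft -2.05 Fr 5.40 clock 21.775
```

```bash
python3 -m creep '{"xyz":[[0.001,0,0.0015],[0.0015,0,0.002],[0.0015,0,0.002]],"twist":[[0,0,0],[0,0,0],[0,0,0]],"fingers":[0.3,0.3,0.3]}' 35 | grep force; python3 -c "from h import *;tell()"
python3 -m creep '{"xyz":[[0,0,0],[0,0,0],[0,0,0],[0,0,0],[0,0,0],[0,0,0],[-0.003,-0.0004,0.01],[-0.01,-0.0014,0.03],[-0.02,-0.003,0.06],[-0.04,-0.006,0.085],[-0.07,-0.01,0.1],[-0.083,-0.012,0.107]],"twist":[[0,0,0],[0,0,0],[0,0,0],[0,0,0],[0,0,0],[0,0,0],[0,0,0],[0,0,0],[0,0,0],[0,0,0],[0,0,0],[0,0,0]],"fingers":[0.6,0.7,0.85,1,1,1,1,1,1,1,1,1]}' 35
python3 - <<'E'
from h import *
f=capture("scene")[:,:,::-1];cv2.imwrite("pics/full7.png",f);c=cv2.resize(f[60:300,200:440],(600,600),interpolation=cv2.INTER_CUBIC);cv2.imwrite("pics/s7.png",c)
for n in("s5","s7"):
  g=cv2.imread(f"pics/{n}.png",0)
  q=cv2.cornerSubPix(g,np.array([[(356,338)],[(149,264)]],np.float32),(8,8),(-1,-1),(3,100,.01));print(n,q.ravel()/2.5)
E
```

```text
contact_force: [-5.5, 5.1, 4.5]
finger_force: 39.2
th 0.500 r 267.4 Ft -0.18 Fr 6.51 clock 22.15
clock: 23.65
eef_pos: [425.1, -128.0, 349.6]
tool_rot: [[-0.99, -0.143, 0.003], [-0.143, 0.99, -0.001], [-0.003, -0.002, -1.0]]
contact_force: [-0.2, -0.3, -0.0]
finger_gap: 85.1
finger_force: 0.0
s5 [142.90854  134.78491   59.990456 105.25476 ]
s7 [142.91115 135.09702  59.6     105.6    ]
```

View pics/s7.png

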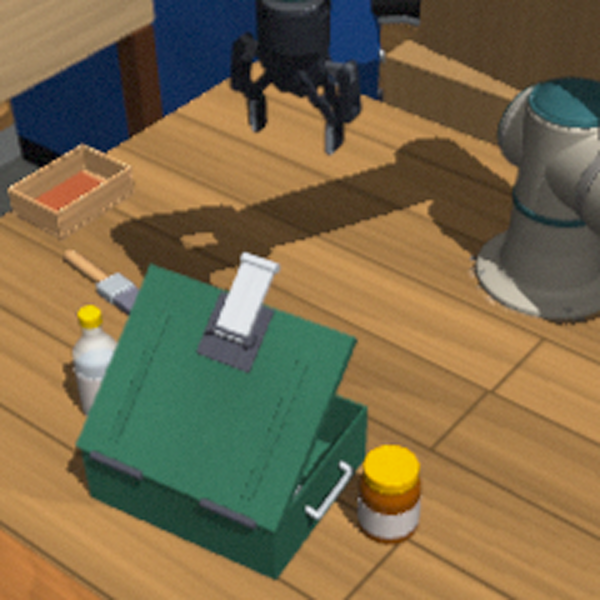

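The lid stands at the same angle as after the first release, its corners unchanged to a fraction of a pixel. The paddle lies flat, the gripper is clear and the jar, bottle and brush haven't moved. Handing in.

```bash
python3 -c "
from bench import *
print(job_done())"
```

```text
the job is handed in; nothing more can be done
None
```

I opened the chest and handed the job in at about 24 s. By feel, the lid is resting gently on its stay at about 0.7 rad; I couldn't measure the buffer force after letting go. The paddle has sprung back, the gripper is clear, and the jar, bottle and brush look unmoved; I didn't check the hammer, offcut or the things in the chest. The hand-in returned no verdict.

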